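# Pack the heat sinks by size and close the box

### The arm

A 6-joint arm with a two-finger parallel gripper is mounted at the origin on the work surface. World frame = base frame: x ahead of the robot, y to its left, z up, the work surface at z = 0. Lengths are in m, angles in rad, forces in N, time in s.
With the tool pointing down it reaches from about 0.35 to 0.875 m from the base axis. Payload 4.2 kg.
Tool frame: the origin (TCP) lies at the very end of the fingers, on their centre line; the grasp point (between the pads) lies 19 mm behind it; z points along the fingers, y is the line along which they close (so a half turn about z gives the same grasp; the last joint's range is limited). The gripper opens to 87 mm and grips with 3 to 60 N. Pads are 19 mm wide; open, the fingers measure 117 mm over their backs; the gripper's body (75 mm by 190 mm) begins 51 mm behind the grasp point.
Start: joints at [1.517, 0.385, 0.008, 0, -1.194, -0.259], TCP at [0.192, 0.595, 0.223] pointing down, gripper open.
Joint ranges: [-3.14, 3.14], [-1.21, 2.06], [-1.07, 1.41], [-3.16, 2.05], [-2.99, -0.16], [-3.1, 3.1]. Speed limits (rad/s): [2.79, 2.79, 3.14, 3.14, 3.14, 3.14].

### API

Orientations are given as [roll, pitch, yaw] about the fixed x, y, z axes, in that order (R = Rz(yaw) Ry(pitch) Rx(roll)).
In Python, from station import readout, vision, close_job gives the robot as it stands.
- The arm moves only by the tool jog_arm, never from a script. Its argument "moves" is a list of rows, each a list of 7 numbers: the shift along the world's x, y, z in m, then the turn, a rotation vector about the world's x, y, z in rad, then the opening, from 0 (shut) to 1 (fully open). In form: [[x, y, z, rx, ry, rz, hand], ...]. A call has 1 to 5 rows; each row is the pose to reach, as a shift and turn from the pose commanded when the call began; what a row does not reach only later rows make up. A row lasts 1/10 s, in which the tool goes at most 50 mm and 8.59 degrees, less where a joint would pass 70% of its speed; a pose out of reach is approached as far as the arm can. A call with a gripper value outside its range is refused whole. The fingers move at their own pace and stop on an object; "newtons" is the grip in N (left out, the last holds). Time passes only in rows, so rows that repeat a pose let the fingers close. It gives the time, the measured TCP pose, the force, the opening and the grip force at its end, in the units of the state.
- readout.observe(): the state, without advancing time (a new reading comes with each control period).
- vision.get_image(name): name is "scene" or "top" or "wrist"; returns the picture (384x512x3 uint8, red, green, blue); there is no depth.
- vision.camera_info(name): a dict with "fovy" (degrees; the focal length in pixels is half the picture's height over the tangent of half this angle, whatever the lens; pixels are square), "cx", "cy" (the principal point, pixels), "dist" ([k1, k2, p1, p2, k3] as OpenCV has them; the pictures are not rectified), "origin" and "attitude" of the camera in the world; the wrist camera has in their place "hand_eye" (4x4, takes a point from camera to tool coordinates, whose origin is the TCP and whose axes are the flange's). Camera axes: x right, y down, z forward; pixel columns grow to the right and rows downward; lengths in m; the calibration is good to about 2 mm. A picture is of the moment at which its call begins: read the wrist's pose just before it. camera_info takes no time and is no camera call.
- close_job(): hands the job in; it is judged then, once.
The state is a dict: "t": time; "joint_positions": joint angles; "qd": joint speeds; "tau": joint torques, N m; "eef_pos": TCP position; "tool_rot": TCP orientation; "wrist_force": force on the tool from outside, world axes, zero at the start; "torque": the same for the moment, N m; "width": finger opening in m; "finger_force": force on a finger pad.
Only numpy, scipy, OpenCV 4.12 (cv2) and the standard library are available. Lean on these libraries where they do the work, as an engineer would, in place of code of your own. Each camera call takes 0.05 s, during which the arm holds its last target. There are 200 camera calls.

### The job

Pack the four bare heat sinks into the black storage box, each standing on its base and centred on one of the four marked places, in order of size with the largest at the end with the white label and the smallest at the other end. Then put the grey lid on so that it sits fully down on the rim. Leave the fan cooler where it is.

Things in the scene. Friction and masses are not known exactly. Their poses are not given: they have to be found in the camera images.
- sink28: The smallest of four plain bare-aluminium finned heat sinks: a loose square block 28 x 28 mm and 16 mm high, fins upright, standing on its flat base turned up to 0.6 rad from the world axes. Origin: centre of the underside; z up, x and y square to its sides. It can be gripped across either pair of sides as a solid block.
- sink36: The second smallest of four plain bare-aluminium finned heat sinks: a loose square block 36 x 36 mm and 24 mm high, fins upright, standing on its flat base turned up to 0.6 rad from the world axes. Origin: centre of the underside; z up, x and y square to its sides. It can be gripped across either pair of sides as a solid block.
- sink44: The second largest of four plain bare-aluminium finned heat sinks: a loose square block 44 x 44 mm and 32 mm high, fins upright, standing on its flat base turned up to 0.6 rad from the world axes. Origin: centre of the underside; z up, x and y square to its sides. It can be gripped across either pair of sides as a solid block.
- sink52: The largest of four plain bare-aluminium finned heat sinks: a loose square block 52 x 52 mm and 38 mm high, fins upright, standing on its flat base turned up to 0.6 rad from the world axes. Origin: centre of the underside; z up, x and y square to its sides. It can be gripped across either pair of sides as a solid block.
- box: Open black box, fixed: outside 132 mm (its x) x 276 mm (y) x 50 mm high, walls and floor 4 mm, no partitions. Four white square outlines (58 mm) on the floor mark the places in a row: x = 0, y = -96, -32, 32, 96 mm, floor top z = 4 mm. Origin: centre of underside, z up. A white label block stands outside one end wall, a black hand grip of the same size (60 x 20 x 44 mm, fixed) outside the other.
- label: White label block, 60 x 20 mm and 44 mm high, fixed at one end of the box, its centre 148 mm from the box's centre along the box's y axis (either + or -). It shows which end of the box is the label end. Origin: centre of the underside.
- lid: Loose flat grey lid, 132 (x) x 276 (y) mm, 0.22 kg. A 5 mm deep rim below (116 x 260 mm) drops inside the walls with 4 mm play all round; plate top z = 9 mm. Central black grip bar 16 (x) x 60 (y) mm, z = 9 to 33 mm. Origin: centre of rim underside; seated it is 45 mm above the box's, axes along the box's, either way round. Seats only if the contents stay below 45 mm above the bench.
- cooler: Bystander: processor cooler, dark block 60 x 60 mm, 48 mm high with a fan let into the top. Standing loose among the heat sinks, too tall for the box. Origin: centre of the underside.
Not all that is in view belongs to the job. Leave any orange look-alike of the sink28 alone. Leave any orange look-alike of the sink44 alone.

How it is judged:
At the end, for the whole second after the job is handed in: From the label end: largest to smallest heat sink, each upright (0.15 rad) on the box floor (5 mm), within 15 mm along and across of its place's centre; lid level (0.03 rad), down within 2.5 mm on the rim, centred within 10 mm; all at rest, cooler moved less than 20 mm (((y of label in the frame of box above 0 m and y of sink52 in the frame of box between 0.081 and 0.111 m and y of sink44 in the frame of box between 0.017 and 0.047 m and y of sink36 in the frame of box between -0.047 and -0.017 m and y of sink28 in the frame of box between -0.111 and -0.081 m) or (y of label in the frame of box below 0 m and y of sink52 in the frame of box between -0.111 and -0.081 m and y of sink44 in the frame of box between -0.047 and -0.017 m and y of sink36 in the frame of box between 0.017 and 0.047 m and y of sink28 in the frame of box between 0.081 and 0.111 m)) and x of sink28 in the frame of box between -0.015 and 0.015 m and z of sink28 in the frame of box between 0 and 0.009 m and angle between each of sink28, sink36, sink44, sink52's own z axis and vertical below 0.15 rad and linear speed of each of sink28, sink36, sink44, sink52, lid below 0.02 m/s and x of sink36 in the frame of box between -0.015 and 0.015 m and z of sink36 in the frame of box between 0 and 0.009 m and x of sink44 in the frame of box between -0.015 and 0.015 m and z of sink44 in the frame of box between 0 and 0.009 m and x of sink52 in the frame of box between -0.015 and 0.015 m and z of sink52 in the frame of box between 0 and 0.009 m and z of lid in the frame of box between 0.042 and 0.0475 m and x of lid in the frame of box between -0.01 and 0.01 m and y of lid in the frame of box between -0.01 and 0.01 m and angle between lid's own z axis and vertical below 0.03 rad); the robot touches nothing.
It fails at once if the fan cooler is displaced by more than 20 mm (distance of cooler from where it was at the start of the episode above 0.02 m).
It also fails if it takes over 120 s, if anything falls off the work surface, if the arm or the gripper's body presses on something with over 40 N, if the wrist force passes 120 N, or if a joint passes its speed limit or range.

## Working session

There is one attempt and no reset: what is moved stays moved. The work goes in short steps, Python scripts to look and compute and a tool call to move; the robot and the scene stay as the last step left them, time stands still between calls to the robot, and variables do not carry over. Pictures are saved under pics/ and viewed, at most 14 in all, crops included, and the job is handed in when it is done.

Besides the shell and the picture viewer there is one more tool, called after ">>>" as name(argument=value, ...), one argument or row to a line, values as JSON. jog_arm: Moves the arm, as the interface text tells. Its arguments: {"type":"object","properties":{"moves":{"type":"array"},"newtons":{"type":"number"}},"required":["moves"]}

```bash
mkdir -p pics; cat > h.py <<'E'
import numpy as np, cv2
from station import readout, vision
E
python3 - <<'E'
from h import *
print(readout.observe())
for n in("top","scene","wrist"):
    print(n,vision.camera_info(n))
    im=vision.get_image(n); cv2.imwrite(f"pics/{n}0.png",im[:,:,::-1])
E
```

```text
{'t': 0.0, 'joint_positions': array([ 1.51662559e+00,  3.85561113e-01,  6.61438350e-03, -5.19984639e-04,
       -1.19399861e+00, -2.58598235e-01]), 'qd': array([ 0.00022474,  0.00016098,  0.0006042 ,  0.00080456, -0.00161717,
        0.00032003]), 'tau': array([-5.94008015e-04, -3.90669715e+01,  1.87400061e+01,  4.21977684e+00,
        1.09160817e-02, -1.97467325e-04]), 'eef_pos': array([0.19210087, 0.59410341, 0.22144927]), 'tool_rot': array([ 3.13939151e+00, -8.25376933e-05, -3.12960728e-01]), 'wrist_force': array([-0.29912395, -0.46488171,  0.33560489]), 'torque': array([ 0.00860359, -0.03865718,  0.04148545]), 'finger_force': 0.0, 'width': 0.08732839865488866}
top {'fovy': 43.46939101036049, 'cx': 255.61075911060092, 'cy': 186.9449740119427, 'dist': array([-0.18062759,  0.        ,  0.        ,  0.        ,  0.        ]), 'origin': array([ 0.26044212, -0.02928171,  1.29769128]), 'attitude': array([-2.94629818, -0.00639044, -1.57473289])}
scene {'fovy': 51.22050399057945, 'cx': 262.5899308520791, 'cy': 201.141338460807, 'dist': array([-0.018751,  0.      ,  0.      ,  0.      ,  0.      ]), 'origin': array([ 0.97951531, -0.38108985,  0.68393328]), 'attitude': array([-2.40686675, -0.00600676,  0.95706415])}
wrist {'fovy': 62.05538140120391, 'cx': 257.4978616840463, 'cy': 186.15536364480747, 'dist': array([-0.04128279,  0.        ,  0.        ,  0.        ,  0.        ]), 'hand_eye': array([[-9.94901933e-04, -9.65626528e-01, -2.59931565e-01,
         6.99822882e-02],
       [ 9.99999402e-01, -1.07850939e-03,  1.79031517e-04,
        -5.26982229e-04],
       [-4.53216216e-04, -2.59931232e-01,  9.65627024e-01,
        -1.62031051e-01],
       [ 0.00000000e+00,  0.00000000e+00,  0.00000000e+00,
         1.00000000e+00]])}
```

View pics/top0.png

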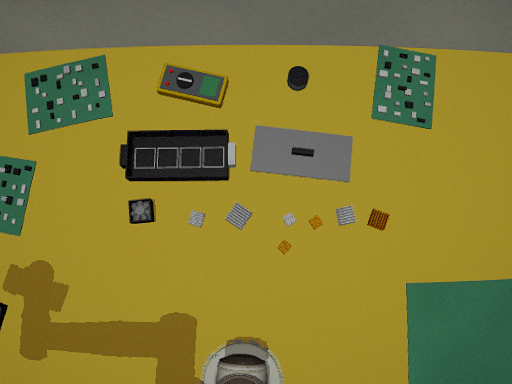

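View pics/scene0.png

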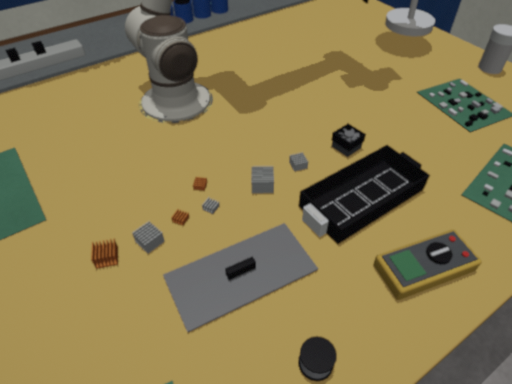

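The top view shows the box around (178,155) with its label at the right end (232,154), which is the -y side. The lid is at (302,153), the cooler at (141,211). The sinks are 36 at (197,218), 52 at (238,216), 28 at (289,219) and 44 at (346,215). The orange parts are look-alikes.

```bash
cat > h.py <<'E'
import numpy as np, cv2
from scipy.spatial.transform import Rotation as R
from station import readout, vision
def cam(n,obs=None):
    c=vision.camera_info(n); f=192/np.tan(np.radians(c["fovy"])/2)
    K=np.array([[f,0,c["cx"]],[0,f,c["cy"]],[0,0,1]])
    if n=="wrist":
        T=np.eye(4);T[:3,:3]=R.from_euler("xyz",obs["tool_rot"]).as_matrix();T[:3,3]=obs["eef_pos"]
        T=T@c["hand_eye"]; return K,c["dist"],T[:3,:3],T[:3,3]
    return K,c["dist"],R.from_euler("xyz",c["attitude"]).as_matrix(),np.array(c["origin"])
def cast(C,px,z):
    K,d,Rm,o=C
    u=cv2.undistortPoints(np.array(px,float).reshape(-1,1,2),K,d).reshape(-1,2)
    r=np.c_[u,np.ones(len(u))]@Rm.T
    return (o+r*((z-o[2])/r[:,2])[:,None])[:,:2]
def rect(C,cnt,z):
    p=cast(C,cnt.reshape(-1,2),z)
    r=cv2.minAreaRect((p*1000).astype(np.float32))
    return np.array(r[0])/1000,np.array(r[1]),r[2]
def blobs(m,amin):
    cs,_=cv2.findContours(m.astype(np.uint8),cv2.RETR_EXTERNAL,cv2.CHAIN_APPROX_NONE)
    return [c for c in cs if cv2.contourArea(c)>amin]
E
python3 - <<'E'
from h import *
im=cv2.imread("pics/top0.png"); hsv=cv2.cvtColor(im,cv2.COLOR_BGR2HSV); C=cam("top")
def show(name,m,z,lo,hi):
    for c in blobs(m,60):
        x,y,w,h=cv2.boundingRect(c)
        if lo[0]<x<hi[0] and lo[1]<y<hi[1]:
            r=rect(C,c,z); print(name,(x,y,w,h),r[0].round(4),r[1].round(1),round(r[2],1))
S=hsv[...,1];V=hsv[...,2]
for (n,z,x) in(("36",.024,197),("52",.038,238),("28",.016,289),("44",.032,346)):
    show(n,S<90,z,(x-25,195),(x+10,230))
show("lid",S<60,.009,(245,110),(260,140))
show("box",(V<70),.05,(110,115),(135,150))
show("label",(V>120)&(S<60),.044,(222,135),(235,160))
show("cooler",(V<90),.048,(120,190),(140,205))
E
```

```text
36 (188, 210, 17, 17) [0.4284 0.1213] [38.4 37.3] 71.7
52 (225, 202, 27, 28) [0.4339 0.0083] [55.2 53.7] 56.2
28 (283, 212, 13, 14) [ 0.4266 -0.1274] [27.7 29.1] 26.2
44 (336, 205, 21, 20) [ 0.4345 -0.2787] [46.2 48.9] 12.3
lid (250, 126, 103, 56) [ 0.6111 -0.1668] [275.3 131.4] 83.4
box (120, 130, 109, 51) [0.5964 0.1822] [295.2 139.5] 89.8
label (228, 143, 7, 22) [0.6006 0.0277] [58.7 16.3] 0.4
cooler (129, 199, 26, 25) [0.4444 0.2648] [63.4 66.5] 5.3
```

```bash
python3 - <<'E'
from h import *
C=cam("top");im=cv2.imread("pics/top0.png"); g=im.min(2)
sub=np.zeros_like(g);sub[145:172,130:227]=g[145:172,130:227]
bl=blobs(sub>90,30)
for c in bl: r=rect(C,c,.004);print(r[0].round(4),r[1].round(1),round(r[2],1))
if bl: r=rect(C,np.vstack(bl),.004);print("all",r[0].round(4),r[1].round(1),r[2])
# scene view cross-check: sinks and label
C=cam("scene");im=cv2.imread("pics/scene0.png");hsv=cv2.cvtColor(im,cv2.COLOR_BGR2HSV)
sub=np.zeros(g.shape,np.uint8);sub[140:270,140:320]=(hsv[140:270,140:320,1]<70)&(hsv[140:270,140:320,2]>60)
for c in blobs(sub,40):
    M=cv2.moments(c);p=(M["m10"]/M["m00"],M["m01"]/M["m00"]);print(np.round(p),cast(C,[p],.015).round(4))
E
```

```text
[260. 253.] [[ 0.6003 -0.1142]]
[150. 237.] [[ 0.4355 -0.28  ]]
[312. 217.] [[0.5869 0.0307]]
[210. 205.] [[ 0.4306 -0.1326]]
[262. 179.] [[0.4298 0.0103]]
[298. 161.] [[0.4295 0.1194]]
```

>>> jog_arm(
  moves=[
    [0.02, -0.04, 0, 0, 0, -0.12, 1],
    [0.036, -0.085, 0, 0, 0, -0.25, 1],
    [0.052, -0.128, 0, 0, 0, -0.38, 1],
    [0.068, -0.17, 0, 0, 0, -0.51, 1],
    [0.084, -0.21, 0, 0, 0, -0.64, 1],
  ],
)

```text
t: 0.65
eef_pos: [0.2765, 0.3825, 0.2224]
tool_rot: [3.141, -0.0, -0.958]
wrist_force: [0.7, 0.4, 0.7]
width: 0.0869
finger_force: 0.0
```

>>> jog_arm(
  moves=[
    [0.016, -0.042, 0, 0, 0, -0.13, 1],
    [0.032, -0.085, 0, 0, 0, -0.26, 1],
    [0.048, -0.128, 0, 0, 0, -0.39, 1],
    [0.064, -0.17, 0, 0, 0, -0.52, 1],
    [0.08, -0.21, 0, 0, 0, -0.64, 1],
  ],
)

```text
t: 1.15
eef_pos: [0.3563, 0.1727, 0.2226]
tool_rot: [-3.141, 0.0, -1.597]
wrist_force: [0.5, 0.2, -0.3]
width: 0.0874
finger_force: 0.0
```

>>> jog_arm(
  moves=[
    [0.02, -0.042, 0, 0, 0, -0.13, 1],
    [0.04, -0.085, 0, 0, 0, -0.26, 1],
    [0.06, -0.128, 0, 0, 0, -0.39, 1],
    [0.078, -0.167, 0, 0, 0, -0.568, 1],
    [0.078, -0.167, 0, 0, 0, -0.568, 1],
  ],
)

```text
t: 1.65
eef_pos: [0.4352, 0.0039, 0.2221]
tool_rot: [3.141, -0.001, -2.171]
wrist_force: [-2.0, 1.0, -0.4]
width: 0.0866
finger_force: 0.0
```

```bash
python3 - <<'E'
from h import *
C=cam("top");im=cv2.imread("pics/top0.png"); g=im.min(2)
sub=np.zeros_like(g);sub[145:172,130:227]=g[145:172,130:227]
print(np.percentile(g[145:172,130:227],[20,50,70,80,90,99]))
for c in blobs(sub>55,30): r=rect(C,c,.004);print(r[0].round(4),r[1].round(1),round(r[2],1))
o=readout.observe();im=vision.get_image("wrist");cv2.imwrite("pics/w1.png",im[:,:,::-1])
print(o["eef_pos"],o["tool_rot"],o["joint_positions"])
np.save("o1.npy",o,allow_pickle=True)
E
```

```text
[ 26.  32.  40.  66.  91. 141.]
[0.6006 0.2721] [62. 60.] 2.4
[0.6013 0.143 ] [ 62.1 188.4] 0.6
[0.43518558 0.00388733 0.22212966] [ 3.14140050e+00 -1.19151681e-03 -2.17106187e+00] [ 3.85290180e-01  5.59620839e-02 -4.27583523e-01  5.62187964e-04
 -1.08835015e+00 -9.85816935e-01]
```

View pics/w1.png

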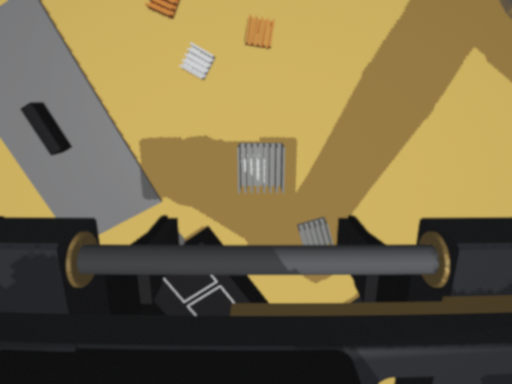

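Sink52 is in the wrist view at (261,167), its sides squared to the fingers.

```bash
cat >> h.py <<'E'
def look(name,z,size,near,tol=.04,save=None):
    o=readout.observe();im=vision.get_image("wrist")[:,:,::-1].copy()
    cv2.imwrite(f"pics/{name}.png",im);C=cam("wrist",o)
    hsv=cv2.cvtColor(im,cv2.COLOR_BGR2HSV)
    print("tcp",o["eef_pos"].round(4),"d",np.degrees(o["tool_rot"][2]).round(1)+90)
    for c in blobs((hsv[...,1]<75)&(hsv[...,2]>60),60):
        for zz in (z,):
            r=rect(C,c,zz)
            if np.hypot(*(r[0]-near))<tol: print(r[0].round(4),r[1].round(1),round(r[2],1),cv2.boundingRect(c))
E
python3 - <<'E'
from h import *
look("w2",.038,52,[.434,.008])
E
```

```text
tcp [0.4345 0.0055 0.222 ] d -34.2
[0.4321 0.0073] [55.4 51.8] 55.5 (236, 142, 48, 50)
```

>>> jog_arm(
  moves=[
    [0, 0, -0.045, 0, 0, 0, 1],
    [0, 0, -0.09, 0, 0, 0, 1],
    [-0.001, 0, -0.13, 0, 0, 0, 1],
    [-0.001, 0, -0.165, 0, 0, 0, 1],
    [-0.001, 0, -0.165, 0, 0, 0, 1],
  ],
  newtons=25,
)

```text
t: 2.25
eef_pos: [0.4294, 0.0078, 0.0541]
tool_rot: [3.135, -0.008, -2.158]
wrist_force: [0.4, -0.6, 1.1]
width: 0.0868
finger_force: 0.0
```

>>> jog_arm(
  moves=[
    [0, 0, -0.02, 0, 0, 0, 1],
    [0, 0, -0.04, 0, 0, 0, 1],
    [0, 0, -0.049, 0, 0, 0, 0.9],
    [0, 0, -0.049, 0, 0, 0, 0],
    [0, 0, -0.049, 0, 0, 0, 0],
  ],
)

```text
t: 2.75
eef_pos: [0.4342, 0.0084, 0.0097]
tool_rot: [-3.14, 0.002, -2.159]
wrist_force: [-0.4, 0.4, -0.3]
width: 0.0707
finger_force: 0.0
```

>>> jog_arm(
  moves=[
    [0, 0, 0, 0, 0, 0, 0],
    [0, 0, 0, 0, 0, 0, 0],
    [0, 0, 0, 0, 0, 0, 0],
    [0, 0, 0, 0, 0, 0, 0],
  ],
)

```text
t: 3.15
eef_pos: [0.4338, 0.0079, 0.0093]
tool_rot: [-3.141, 0.001, -2.161]
wrist_force: [-1.7, 1.1, 7.2]
width: 0.0518
finger_force: 25.0
```

>>> jog_arm(
  moves=[
    [0, 0, 0.015, 0, 0, 0, 0],
    [0, 0, 0.04, 0, 0, 0, 0],
    [0, 0, 0.07, 0, 0, 0, 0],
    [0.02, 0.01, 0.095, 0, 0, 0.08, 0],
    [0.05, 0.023, 0.105, 0, 0, 0.19, 0],
  ],
)

```text
t: 3.65
eef_pos: [0.4835, 0.0306, 0.1162]
tool_rot: [-3.139, 0.002, -1.967]
wrist_force: [0.5, -0.4, -1.7]
width: 0.0518
finger_force: 25.0
```

>>> jog_arm(
  moves=[
    [0.03, 0.012, 0, 0, 0, 0.1, 0],
    [0.06, 0.025, 0, 0, 0, 0.2, 0],
    [0.09, 0.037, 0, 0, 0, 0.3, 0],
    [0.118, 0.049, 0, 0, 0, 0.4, 0],
    [0.118, 0.049, 0, 0, 0, 0.4, 0],
  ],
)

```text
t: 4.15
eef_pos: [0.6043, 0.0809, 0.1126]
tool_rot: [-3.14, 0.0, -1.569]
wrist_force: [-0.8, -1.5, -1.1]
width: 0.0519
finger_force: 25.0
```

```bash
python3 - <<'E'
from h import *
o=readout.observe();im=vision.get_image("wrist");cv2.imwrite("pics/w3.png",im[:,:,::-1])
np.save("o3.npy",o,allow_pickle=True);print(o["eef_pos"],o["tool_rot"],o["width"])
E
```

```text
[0.6042604  0.08087865 0.11261383] [-3.14004153e+00  1.00630904e-04 -1.56895568e+00] 0.05190732066427508
```

View pics/w3.png

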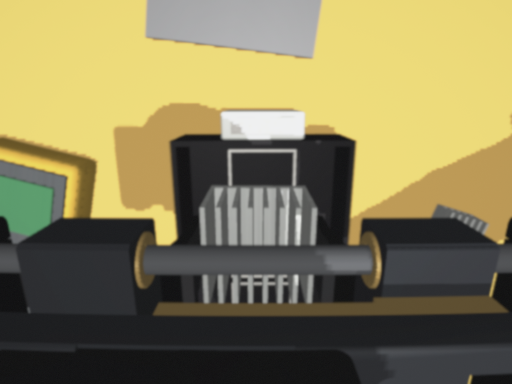

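The sink is centred between the walls. The slot outline's far edge runs from (229,151) to (296,151).

```bash
python3 - <<'E'
from h import *
o=np.load("o3.npy",allow_pickle=True).item();C=cam("wrist",o)
print(cast(C,[(229.5,151),(296.5,151),(231,181)],.004), "rim",cast(C,[(175,141),(352,141)],.05),"label top",cast(C,[(221,112),(304,112)],.044))
E
```

```text
[[0.62765743 0.05244462]
 [0.57047541 0.05238163]
 [0.62691102 0.0788385 ]] rim [[0.66187208 0.03826252]
 [0.53713092 0.03811955]] label top [[0.6295389  0.01856529]
 [0.57092596 0.01849715]]
```

>>> jog_arm(
  moves=[
    [-0.001, 0.001, -0.025, 0, 0, 0, 0],
    [-0.001, 0.001, -0.055, 0, 0, 0, 0],
    [-0.001, 0.001, -0.08, 0, 0, 0, 0],
    [-0.001, 0.001, -0.093, 0, 0, 0, 0],
    [-0.001, 0.001, -0.1, 0, 0, 0, 0],
  ],
)

```text
t: 4.7
eef_pos: [0.5984, 0.0798, 0.0129]
tool_rot: [3.137, -0.002, -1.571]
wrist_force: [-13.2, 2.3, 30.8]
width: 0.0519
finger_force: 25.0
```

>>> jog_arm(
  moves=[
    [0, 0, 0, 0, 0, 0, 0],
    [0, 0, 0, 0, 0, 0, 0.76],
    [0, 0, 0, 0, 0, 0, 0.76],
    [0, 0, 0, 0, 0, 0, 0.76],
    [0, 0, 0, 0, 0, 0, 0.76],
  ],
)

```text
t: 5.2
eef_pos: [0.6006, 0.0808, 0.0141]
tool_rot: [-3.141, 0.0, -1.571]
wrist_force: [0.2, -0.6, 0.5]
width: 0.0656
finger_force: 0.0
```

>>> jog_arm(
  moves=[
    [0, 0, 0.03, 0, 0, 0, 0.76],
    [0, 0, 0.075, 0, 0, 0, 0.76],
    [0, -0.01, 0.12, 0, 0, 0, 0.85],
    [-0.01, -0.035, 0.15, 0, 0, 0.02, 1],
    [-0.025, -0.07, 0.166, 0, 0, 0.05, 1],
  ],
)

```text
t: 5.7
eef_pos: [0.5772, 0.0112, 0.1833]
tool_rot: [-3.135, 0.001, -1.517]
wrist_force: [0.8, -0.6, -0.2]
width: 0.0818
finger_force: 0.0
```

>>> jog_arm(
  moves=[
    [-0.018, -0.04, 0, 0, 0, 0.03, 1],
    [-0.037, -0.08, 0, 0, 0, 0.06, 1],
    [-0.055, -0.12, 0, 0, 0, 0.09, 1],
    [-0.074, -0.16, 0, 0, 0, 0.12, 1],
    [-0.092, -0.2, 0, 0, 0, 0.15, 1],
  ],
)

```text
t: 6.2
eef_pos: [0.4822, -0.1907, 0.18]
tool_rot: [-3.141, -0.0, -1.369]
wrist_force: [-0.1, -0.6, 0.1]
width: 0.087
finger_force: 0.0
```

>>> jog_arm(
  moves=[
    [-0.018, -0.035, 0, 0, 0, 0.01, 1],
    [-0.038, -0.07, 0, 0, 0, 0.015, 1],
    [-0.048, -0.09, 0, 0, 0, 0.015, 1],
    [-0.048, -0.09, 0, 0, 0, 0.015, 1],
  ],
)

```text
t: 6.6
eef_pos: [0.4339, -0.2812, 0.1797]
tool_rot: [3.142, -0.0, -1.36]
wrist_force: [-0.2, -0.5, 0.4]
width: 0.0868
finger_force: 0.0
```

```bash
python3 - <<'E'
from h import *
look("w4",.032,44,[.435,-.279])
E
```

```text
tcp [ 0.4339 -0.2812  0.1797] d 12.099999999999994
[ 0.4353 -0.2834] [44.4 47.7] 12.0 (234, 147, 45, 48)
```

>>> jog_arm(
  moves=[
    [0, -0.001, -0.04, 0, 0, 0, 1],
    [0.001, -0.002, -0.08, 0, 0, 0, 1],
    [0.001, -0.002, -0.115, 0, 0, 0, 1],
    [0.001, -0.002, -0.14, 0, 0, 0, 1],
    [0.001, -0.002, -0.155, 0, 0, 0, 1],
  ],
)

```text
t: 7.15
eef_pos: [0.4359, -0.2799, 0.0224]
tool_rot: [3.139, 0.002, -1.354]
wrist_force: [0.4, 0.3, -0.3]
width: 0.0872
finger_force: 0.0
```

>>> jog_arm(
  moves=[
    [0, 0, -0.01, 0, 0, 0, 1],
    [0, 0, -0.017, 0, 0, 0, 0.5],
    [0, 0, -0.017, 0, 0, 0, 0],
    [0, 0, -0.017, 0, 0, 0, 0],
    [0, 0, -0.017, 0, 0, 0, 0],
  ],
)

```text
t: 7.65
eef_pos: [0.437, -0.2815, 0.0085]
tool_rot: [-3.14, -0.001, -1.356]
wrist_force: [0.1, -0.8, 0.1]
width: 0.0627
finger_force: 0.0
```

>>> jog_arm(
  moves=[
    [0, 0, 0, 0, 0, 0, 0],
    [0, 0, 0, 0, 0, 0, 0],
    [0, 0, 0, 0, 0, 0, 0],
    [0, 0, 0, 0, 0, 0, 0],
  ],
)

```text
t: 8.05
eef_pos: [0.4364, -0.2815, 0.008]
tool_rot: [-3.141, -0.0, -1.356]
wrist_force: [-1.8, 0.3, 3.6]
width: 0.0438
finger_force: 25.0
```

>>> jog_arm(
  moves=[
    [0, 0, 0.015, 0, 0, 0, 0],
    [0, 0, 0.045, 0, 0, 0, 0],
    [0.005, 0.012, 0.08, 0, 0, 0, 0],
    [0.015, 0.04, 0.105, 0, 0, -0.02, 0],
    [0.03, 0.08, 0.112, 0, 0, -0.05, 0],
  ],
)

```text
t: 8.55
eef_pos: [0.4679, -0.2018, 0.1225]
tool_rot: [-3.136, -0.002, -1.41]
wrist_force: [0.8, -0.2, -1.7]
width: 0.0437
finger_force: 25.0
```

>>> jog_arm(
  moves=[
    [0.016, 0.042, 0, 0, 0, -0.03, 0],
    [0.033, 0.084, 0, 0, 0, -0.06, 0],
    [0.049, 0.126, 0, 0, 0, -0.09, 0],
    [0.066, 0.168, 0, 0, 0, -0.12, 0],
    [0.082, 0.21, 0, 0, 0, -0.15, 0],
  ],
)

```text
t: 9.05
eef_pos: [0.5485, 0.0105, 0.1194]
tool_rot: [3.141, 0.0, -1.557]
wrist_force: [0.8, -0.9, -0.5]
width: 0.044
finger_force: 25.0
```

>>> jog_arm(
  moves=[
    [0.015, 0.04, 0, 0, 0, -0.01, 0],
    [0.03, 0.08, 0, 0, 0, -0.015, 0],
    [0.042, 0.115, 0, 0, 0, -0.015, 0],
    [0.052, 0.1355, 0, 0, 0, -0.015, 0],
    [0.052, 0.1355, 0, 0, 0, -0.015, 0],
  ],
)

```text
t: 9.55
eef_pos: [0.6012, 0.147, 0.1187]
tool_rot: [-3.141, 0.0, -1.568]
wrist_force: [-0.4, 0.1, -1.0]
width: 0.0438
finger_force: 25.0
```

>>> jog_arm(
  moves=[
    [0, 0, -0.025, 0, 0, 0, 0],
    [0, 0, -0.055, 0, 0, 0, 0],
    [0, 0, -0.085, 0, 0, 0, 0],
    [0, 0, -0.1, 0, 0, 0, 0],
    [0, 0, -0.106, 0, 0, 0, 0],
  ],
)

```text
t: 10.05
eef_pos: [0.5978, 0.1424, 0.0118]
tool_rot: [3.135, -0.003, -1.572]
wrist_force: [-12.1, 0.2, 24.2]
width: 0.0438
finger_force: 25.0
```

>>> jog_arm(
  moves=[
    [0, 0, 0, 0, 0, 0, 0],
    [0, 0, -0.001, 0, 0, 0, 0.7],
    [0, 0, -0.001, 0, 0, 0, 0.7],
    [0, 0, -0.001, 0, 0, 0, 0.7],
    [0, 0, -0.001, 0, 0, 0, 0.7],
  ],
)

```text
t: 10.55
eef_pos: [0.6005, 0.1442, 0.013]
tool_rot: [-3.141, 0.0, -1.571]
wrist_force: [0.9, 0.2, 0.9]
width: 0.0596
finger_force: 0.0
```

>>> jog_arm(
  moves=[
    [0, 0, 0.03, 0, 0, 0, 0.7],
    [0, 0, 0.075, 0, 0, 0, 0.7],
    [-0.01, 0, 0.12, 0, 0, -0.02, 0.7],
    [-0.035, -0.005, 0.15, 0, 0, -0.07, 0.7],
    [-0.075, -0.01, 0.167, 0, 0, -0.14, 0.8],
  ],
)

```text
t: 11.05
eef_pos: [0.5272, 0.1349, 0.1827]
tool_rot: [-3.136, 0.003, -1.714]
wrist_force: [-0.2, 0.5, 0.7]
width: 0.0643
finger_force: 0.0
```

>>> jog_arm(
  moves=[
    [-0.04, -0.004, 0, 0, 0, -0.08, 0.8],
    [-0.075, -0.008, 0, 0, 0, -0.16, 0.8],
    [-0.096, -0.013, 0, 0, 0, -0.18, 0.8],
    [-0.096, -0.013, 0, 0, 0, -0.18, 0.8],
  ],
)

```text
t: 11.45
eef_pos: [0.4267, 0.1203, 0.1801]
tool_rot: [3.141, 0.001, -1.89]
wrist_force: [0.2, -0.4, 0.8]
width: 0.0694
finger_force: 0.0
```

```bash
python3 - <<'E'
from h import *
look("w5",.024,36,[.429,.121])
E
```

```text
tcp [0.4267 0.1203 0.1801] d -18.299999999999997
[0.4279 0.1209] [38.7 35.9] 71.6 (238, 154, 36, 38)
```

>>> jog_arm(
  moves=[
    [0, 0, -0.04, 0, 0, 0, 0.8],
    [0, 0, -0.08, 0, 0, 0, 0.8],
    [0, 0, -0.115, 0, 0, 0, 0.8],
    [0, 0, -0.14, 0, 0, 0, 0.8],
    [0, 0, -0.155, 0, 0, 0, 0.8],
  ],
)

```text
t: 12.0
eef_pos: [0.4296, 0.1209, 0.0223]
tool_rot: [3.14, -0.002, -1.891]
wrist_force: [-0.9, -0.8, 0.0]
width: 0.0699
finger_force: 0.0
```

>>> jog_arm(
  moves=[
    [0, 0, -0.01, 0, 0, 0, 0.8],
    [0, 0, -0.017, 0, 0, 0, 0.6],
    [0, 0, -0.02, 0, 0, 0, 0],
    [0, 0, -0.02, 0, 0, 0, 0],
    [0, 0, -0.02, 0, 0, 0, 0],
  ],
)

```text
t: 12.5
eef_pos: [0.4298, 0.1215, 0.0051]
tool_rot: [-3.141, 0.001, -1.891]
wrist_force: [0.3, -1.4, 0.5]
width: 0.0455
finger_force: 0.0
```

>>> jog_arm(
  moves=[
    [0, 0, 0, 0, 0, 0, 0],
    [0, 0, 0, 0, 0, 0, 0],
    [0, 0, 0, 0, 0, 0, 0],
    [0, 0, 0, 0, 0, 0, 0],
  ],
)

```text
t: 12.9
eef_pos: [0.4297, 0.1214, 0.0052]
tool_rot: [-3.141, 0.001, -1.891]
wrist_force: [-0.3, 1.1, 5.6]
width: 0.0358
finger_force: 25.0
```

>>> jog_arm(
  moves=[
    [0, 0, 0.015, 0, 0, 0, 0],
    [0, 0, 0.045, 0, 0, 0, 0],
    [0, 0, 0.08, 0, 0, 0, 0],
    [0.02, 0.01, 0.105, 0, 0, 0.05, 0],
    [0.055, 0.027, 0.112, 0, 0, 0.12, 0],
  ],
)

```text
t: 13.4
eef_pos: [0.4846, 0.1483, 0.1199]
tool_rot: [-3.138, 0.003, -1.768]
wrist_force: [0.7, 0.8, -0.5]
width: 0.0361
finger_force: 25.0
```

>>> jog_arm(
  moves=[
    [0.037, 0.02, 0, 0, 0, 0.07, 0],
    [0.074, 0.039, 0, 0, 0, 0.14, 0],
    [0.1, 0.053, 0, 0, 0, 0.18, 0],
    [0.116, 0.06, 0, 0, 0, 0.2, 0],
    [0.116, 0.06, 0, 0, 0, 0.2, 0],
  ],
)

```text
t: 13.9
eef_pos: [0.6017, 0.2089, 0.1152]
tool_rot: [3.141, -0.0, -1.571]
wrist_force: [-0.5, 0.3, -0.7]
width: 0.0356
finger_force: 25.0
```

>>> jog_arm(
  moves=[
    [0, 0, -0.025, 0, 0, 0, 0],
    [0, 0, -0.055, 0, 0, 0, 0],
    [0, 0, -0.085, 0, 0, 0, 0],
    [0, 0, -0.1, 0, 0, 0, 0],
    [0, 0, -0.106, 0, 0, 0, 0],
  ],
)

```text
t: 14.4
eef_pos: [0.5983, 0.207, 0.0091]
tool_rot: [3.137, -0.003, -1.571]
wrist_force: [-12.3, -1.0, 25.8]
width: 0.0361
finger_force: 25.0
```

>>> jog_arm(
  moves=[
    [0, 0, 0, 0, 0, 0, 0],
    [0, 0, -0.001, 0, 0, 0, 0.65],
    [0, 0, -0.001, 0, 0, 0, 0.65],
    [0, 0, -0.001, 0, 0, 0, 0.65],
    [0, 0, -0.001, 0, 0, 0, 0.65],
  ],
)

```text
t: 14.9
eef_pos: [0.6006, 0.2083, 0.0101]
tool_rot: [-3.141, 0.001, -1.571]
wrist_force: [-0.4, -0.3, -0.8]
width: 0.055
finger_force: 0.0
```

>>> jog_arm(
  moves=[
    [0, 0, 0.03, 0, 0, 0, 0.65],
    [0, 0, 0.075, 0, 0, 0, 0.65],
    [-0.005, -0.01, 0.12, 0, 0, 0.02, 0.65],
    [-0.015, -0.035, 0.15, 0, 0, 0.05, 0.6],
    [-0.035, -0.07, 0.17, 0, 0, 0.1, 0.6],
  ],
)

```text
t: 15.4
eef_pos: [0.5669, 0.1389, 0.1827]
tool_rot: [-3.136, 0.002, -1.467]
wrist_force: [0.4, -1.4, 0.0]
width: 0.053
finger_force: 0.0
```

>>> jog_arm(
  moves=[
    [-0.02, -0.04, 0, 0, 0, 0.055, 0.6],
    [-0.041, -0.08, 0, 0, 0, 0.11, 0.6],
    [-0.062, -0.12, 0, 0, 0, 0.165, 0.6],
    [-0.082, -0.16, 0, 0, 0, 0.22, 0.6],
    [-0.103, -0.2, 0, 0, 0, 0.275, 0.6],
  ],
)

```text
t: 15.9
eef_pos: [0.4613, -0.0632, 0.18]
tool_rot: [-3.14, -0.0, -1.193]
wrist_force: [1.0, -0.3, -0.5]
width: 0.0523
finger_force: 0.0
```

>>> jog_arm(
  moves=[
    [-0.018, -0.035, 0, 0, 0, 0.04, 0.6],
    [-0.035, -0.066, 0, 0, 0, 0.082, 0.6],
    [-0.035, -0.066, 0, 0, 0, 0.082, 0.6],
    [-0.035, -0.066, 0, 0, 0, 0.082, 0.6],
  ],
)

```text
t: 16.3
eef_pos: [0.4272, -0.1284, 0.18]
tool_rot: [-3.14, -0.001, -1.116]
wrist_force: [0.5, 0.1, -0.4]
width: 0.0524
finger_force: 0.0
```

```bash
python3 - <<'E'
from h import *
look("w6",.016,28,[.427,-.128])
E
```

```text
tcp [ 0.4272 -0.1284  0.18  ] d 26.1
[ 0.4266 -0.1289] [27.4 28.8] 26.0 (245, 156, 27, 28)
```

>>> jog_arm(
  moves=[
    [0, 0, -0.04, 0, 0, 0, 0.6],
    [0, -0.001, -0.08, 0, 0, 0, 0.6],
    [0, -0.001, -0.115, 0, 0, 0, 0.6],
    [0, -0.001, -0.14, 0, 0, 0, 0.6],
    [0, -0.001, -0.155, 0, 0, 0, 0.6],
  ],
)

```text
t: 16.85
eef_pos: [0.427, -0.1278, 0.0225]
tool_rot: [3.139, 0.001, -1.112]
wrist_force: [-0.0, -0.3, -0.2]
width: 0.0521
finger_force: 0.0
```

>>> jog_arm(
  moves=[
    [0, 0, -0.01, 0, 0, 0, 0.6],
    [0, 0, -0.018, 0, 0, 0, 0.55],
    [0, 0, -0.022, 0, 0, 0, 0.5],
    [0, 0, -0.022, 0, 0, 0, 0],
    [0, 0, -0.022, 0, 0, 0, 0],
  ],
)

```text
t: 17.35
eef_pos: [0.4278, -0.1288, 0.0031]
tool_rot: [-3.14, -0.001, -1.114]
wrist_force: [0.3, 0.5, 0.1]
width: 0.0347
finger_force: 0.0
```

>>> jog_arm(
  moves=[
    [0, 0, 0, 0, 0, 0, 0],
    [0, 0, 0, 0, 0, 0, 0],
    [0, 0, 0, 0, 0, 0, 0],
    [0, 0, 0, 0, 0, 0, 0],
  ],
)

```text
t: 17.75
eef_pos: [0.4278, -0.1288, 0.0032]
tool_rot: [-3.14, -0.001, -1.114]
wrist_force: [-1.6, 0.5, 6.4]
width: 0.0279
finger_force: 25.0
```

>>> jog_arm(
  moves=[
    [0, 0, 0.015, 0, 0, 0, 0],
    [0, 0, 0.045, 0, 0, 0, 0],
    [0.005, 0.012, 0.08, 0, 0, -0.02, 0],
    [0.015, 0.035, 0.105, 0, 0, -0.05, 0],
    [0.03, 0.07, 0.112, 0, 0, -0.1, 0],
  ],
)

```text
t: 18.25
eef_pos: [0.4586, -0.0587, 0.1174]
tool_rot: [-3.136, -0.001, -1.218]
wrist_force: [1.2, -0.0, -0.0]
width: 0.0278
finger_force: 25.0
```

>>> jog_arm(
  moves=[
    [0.017, 0.04, 0, 0, 0, -0.055, 0],
    [0.034, 0.08, 0, 0, 0, -0.11, 0],
    [0.051, 0.12, 0, 0, 0, -0.165, 0],
    [0.068, 0.16, 0, 0, 0, -0.22, 0],
    [0.085, 0.2, 0, 0, 0, -0.275, 0],
  ],
)

```text
t: 18.75
eef_pos: [0.5424, 0.1427, 0.1142]
tool_rot: [3.141, -0.0, -1.491]
wrist_force: [0.2, -0.6, -0.8]
width: 0.0276
finger_force: 25.0
```

>>> jog_arm(
  moves=[
    [0.017, 0.04, 0, 0, 0, -0.03, 0],
    [0.034, 0.08, 0, 0, 0, -0.06, 0],
    [0.05, 0.115, 0, 0, 0, -0.082, 0],
    [0.0575, 0.1315, 0, 0, 0, -0.082, 0],
    [0.0575, 0.1315, 0, 0, 0, -0.082, 0],
  ],
)

```text
t: 19.25
eef_pos: [0.6002, 0.2749, 0.1133]
tool_rot: [3.141, -0.0, -1.569]
wrist_force: [-0.2, -0.6, -0.4]
width: 0.0276
finger_force: 25.0
```

>>> jog_arm(
  moves=[
    [0, 0, -0.025, 0, 0, 0, 0],
    [0, 0, -0.055, 0, 0, 0, 0],
    [0, 0, -0.085, 0, 0, 0, 0],
    [0, 0, -0.1, 0, 0, 0, 0],
    [0, 0, -0.106, 0, 0, 0, 0],
  ],
)

```text
t: 19.75
eef_pos: [0.5981, 0.2708, 0.0071]
tool_rot: [3.137, -0.004, -1.571]
wrist_force: [-11.6, -3.0, 20.7]
width: 0.0279
finger_force: 25.0
```

>>> jog_arm(
  moves=[
    [0, 0, 0, 0, 0, 0, 0],
    [0, 0, -0.001, 0, 0, 0, 0.6],
    [0, 0, -0.001, 0, 0, 0, 0.6],
    [0, 0, -0.001, 0, 0, 0, 0.6],
    [0, 0, -0.001, 0, 0, 0, 0.6],
  ],
)

```text
t: 20.25
eef_pos: [0.6001, 0.2728, 0.0081]
tool_rot: [-3.141, 0.001, -1.571]
wrist_force: [0.2, -0.8, -0.4]
width: 0.0489
finger_force: 0.0
```

>>> jog_arm(
  moves=[
    [0, 0, 0.03, 0, 0, 0, 0.6],
    [0, 0, 0.075, 0, 0, 0, 0.6],
    [0, -0.01, 0.12, 0, 0, 0, 0.6],
    [0, -0.035, 0.155, 0, 0, 0, 0.6],
    [0.001, -0.075, 0.182, 0, 0, -0.015, 0.6],
  ],
)

```text
t: 20.75
eef_pos: [0.6015, 0.1988, 0.1928]
tool_rot: [-3.137, 0.002, -1.583]
wrist_force: [0.7, -0.7, 0.2]
width: 0.0523
finger_force: 0.0
```

>>> jog_arm(
  moves=[
    [0, -0.042, 0, 0, 0, -0.02, 0.6],
    [0.001, -0.084, 0, 0, 0, -0.04, 0.6],
    [0.002, -0.126, 0, 0, 0, -0.06, 0.6],
    [0.003, -0.168, 0, 0, 0, -0.08, 0.6],
    [0.004, -0.21, 0, 0, 0, -0.1, 0.6],
  ],
)

```text
t: 21.25
eef_pos: [0.6046, -0.0139, 0.19]
tool_rot: [-3.141, 0.0, -1.686]
wrist_force: [0.2, -0.8, 0.0]
width: 0.0524
finger_force: 0.0
```

>>> jog_arm(
  moves=[
    [0.002, -0.045, 0, 0, 0, 0, 0.6],
    [0.004, -0.09, 0, 0, 0, 0, 0.6],
    [0.006, -0.13, 0, 0, 0, 0, 0.6],
    [0.006, -0.155, 0, 0, 0, 0, 0.6],
    [0.006, -0.155, 0, 0, 0, 0, 0.6],
  ],
)

```text
t: 21.75
eef_pos: [0.6103, -0.1705, 0.1894]
tool_rot: [3.142, -0.0, -1.69]
wrist_force: [-0.5, 0.4, -0.2]
width: 0.0517
finger_force: 0.0
```

```bash
python3 - <<'E'
from h import *
o=readout.observe();im=vision.get_image("wrist")[:,:,::-1].copy();cv2.imwrite("pics/w7.png",im)
C=cam("wrist",o);print(o["eef_pos"],o["tool_rot"])
m=(im.max(2)<60);m[215:]=0
for c in blobs(m,200): r=rect(C,c,.033);print(r[0].round(4),r[1].round(1),round(r[2],1),cv2.boundingRect(c))
t=vision.get_image("top")[:,:,::-1];cv2.imwrite("pics/topA.png",cv2.resize(t[110:200,90:260],None,fx=4,fy=4))
E
```

```text
[ 0.61034265 -0.17048091  0.18942722] [ 3.14150905e+00 -3.10317643e-04 -1.69021982e+00]
[ 0.8308 -0.1695] [37.7 61.7] 83.4 (25, 180, 57, 35)
[ 0.6103 -0.1689] [59.7 14.4] 83.4 (250, 144, 15, 58)
```

View pics/w7.png

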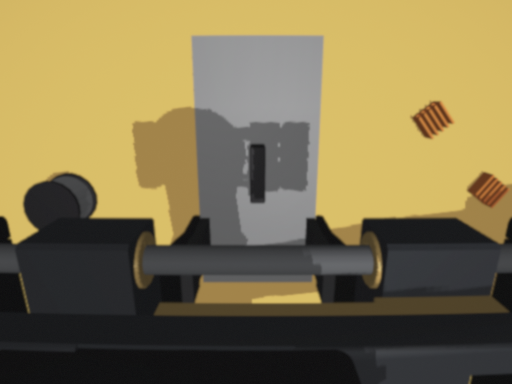

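View pics/topA.png

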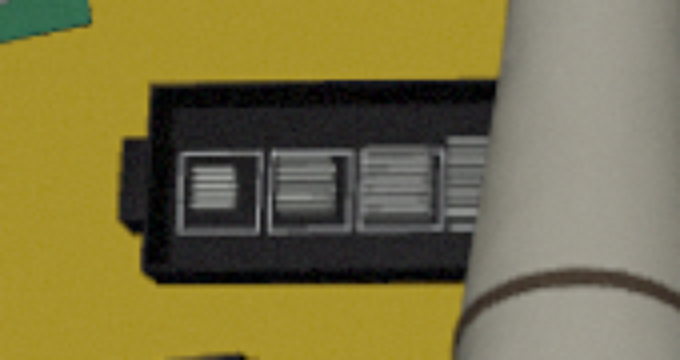

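Sinks at (215,188), (305,188) and (397,185) in the crop sit inside their outlines. The lid's grip bar is at (258,173) in the wrist view and lines up with the fingers.

>>> jog_arm(
  moves=[
    [0, 0, -0.04, 0, 0, 0, 0.6],
    [0, -0.001, -0.08, 0, 0, 0.002, 0.6],
    [0, -0.001, -0.115, 0, 0, 0.002, 0.6],
    [0, -0.001, -0.14, 0, 0, 0.002, 0.6],
    [0, -0.001, -0.155, 0, 0, 0.002, 0.6],
  ],
  newtons=50,
)

```text
t: 22.35
eef_pos: [0.6096, -0.1666, 0.0321]
tool_rot: [3.138, 0.0, -1.682]
wrist_force: [-0.3, -0.5, 0.4]
width: 0.0522
finger_force: 0.0
```

>>> jog_arm(
  moves=[
    [0, 0, -0.01, 0, 0, 0, 0.5],
    [0, 0, -0.016, 0, 0, 0, 0.5],
    [0, 0, -0.021, 0, 0, 0, 0.4],
    [0, 0, -0.021, 0, 0, 0, 0],
    [0, 0, -0.021, 0, 0, 0, 0],
  ],
)

```text
t: 22.85
eef_pos: [0.6113, -0.1683, 0.0143]
tool_rot: [-3.14, -0.0, -1.684]
wrist_force: [-0.7, 0.1, -0.1]
width: 0.0271
finger_force: 0.0
```

>>> jog_arm(
  moves=[
    [0, 0, 0, 0, 0, 0, 0],
    [0, 0, 0, 0, 0, 0, 0],
    [0, 0, 0, 0, 0, 0, 0],
    [0, 0, 0, 0, 0, 0, 0],
    [0, 0, 0, 0, 0, 0, 0],
  ],
)

```text
t: 23.35
eef_pos: [0.6112, -0.1684, 0.0143]
tool_rot: [-3.141, -0.0, -1.684]
wrist_force: [-0.5, -0.2, 5.1]
width: 0.0157
finger_force: 50.0
```

>>> jog_arm(
  moves=[
    [0, 0, 0.01, 0, 0, 0, 0],
    [0, 0, 0.03, 0, 0, 0, 0],
    [0, 0, 0.055, 0, 0, 0, 0],
    [0, 0, 0.08, 0, 0, 0.01, 0],
    [0, 0.02, 0.1, 0, 0, 0.02, 0],
  ],
)

```text
t: 23.85
eef_pos: [0.6104, -0.1497, 0.1143]
tool_rot: [3.141, -0.0, -1.666]
wrist_force: [0.4, 1.0, -3.5]
width: 0.0158
finger_force: 50.0
```

>>> jog_arm(
  moves=[
    [-0.001, 0.03, 0.005, 0, 0, 0.015, 0],
    [-0.002, 0.062, 0.005, 0, 0, 0.03, 0],
    [-0.003, 0.094, 0.005, 0, 0, 0.045, 0],
    [-0.005, 0.126, 0.005, 0, 0, 0.06, 0],
    [-0.006, 0.158, 0.005, 0, 0, 0.08, 0],
  ],
)

```text
t: 24.35
eef_pos: [0.6037, 0.0108, 0.1179]
tool_rot: [3.14, -0.0, -1.583]
wrist_force: [-0.2, 0.6, -2.7]
width: 0.0157
finger_force: 50.0
```

>>> jog_arm(
  moves=[
    [-0.001, 0.032, 0, 0, 0, 0.005, 0],
    [-0.003, 0.064, 0, 0, 0, 0.013, 0],
    [-0.004, 0.096, 0, 0, 0, 0.013, 0],
    [-0.005, 0.125, 0, 0, 0, 0.013, 0],
    [-0.005, 0.145, 0, 0, 0, 0.013, 0],
  ],
)

```text
t: 24.85
eef_pos: [0.599, 0.1563, 0.1179]
tool_rot: [3.14, -0.0, -1.57]
wrist_force: [0.0, -0.6, -3.2]
width: 0.0157
finger_force: 50.0
```

>>> jog_arm(
  moves=[
    [0, 0.011, 0, 0, 0, 0, 0],
    [0, 0.022, 0, 0, 0, 0, 0],
    [0, 0.022, 0, 0, 0, 0, 0],
    [0, 0.022, 0, 0, 0, 0, 0],
    [0, 0.022, 0, 0, 0, 0, 0],
  ],
)

```text
t: 25.35
eef_pos: [0.5997, 0.1756, 0.1185]
tool_rot: [3.141, -0.0, -1.572]
wrist_force: [0.2, 0.5, -3.3]
width: 0.0156
finger_force: 50.0
```

```bash
python3 - <<'E'
from h import *
o=readout.observe();im=vision.get_image("wrist")[:,:,::-1].copy();cv2.imwrite("pics/w8.png",im)
np.save("o8.npy",o,allow_pickle=True);print(o["eef_pos"],o["tool_rot"],o["width"])
im=vision.get_image("scene")[:,:,::-1];cv2.imwrite("pics/sB.png",cv2.resize(im[100:300,200:460],None,fx=3,fy=3))
E
```

```text
[0.5997441  0.17563486 0.11851141] [ 3.14115187e+00 -2.85432078e-04 -1.57201403e+00] 0.015599958979107912
```

View pics/w8.png

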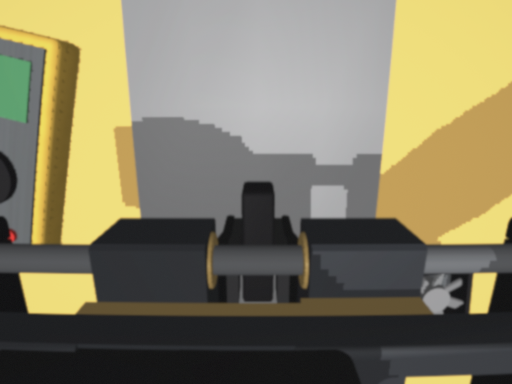

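View pics/sB.png

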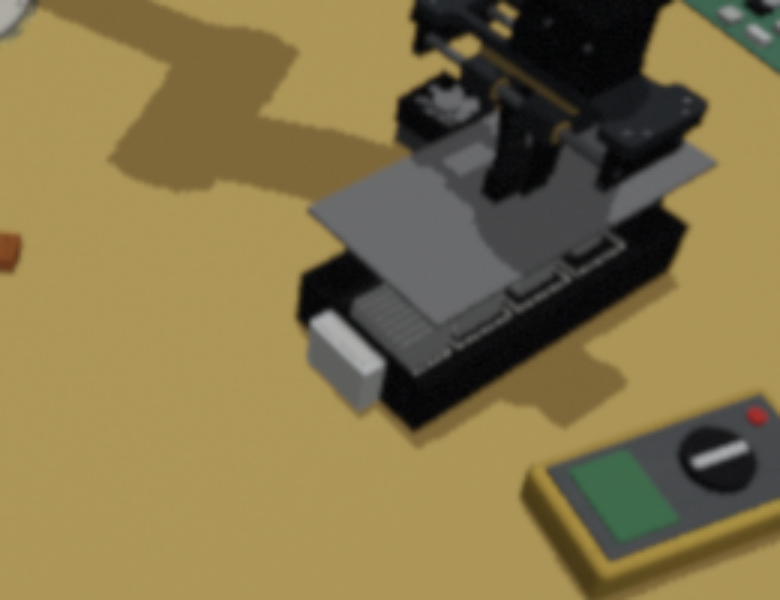

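The lid is level and squared over the box. I'll lower it slowly.

>>> jog_arm(
  moves=[
    [0, 0.001, -0.015, 0, 0, 0, 0],
    [0, 0.001, -0.03, 0, 0, 0, 0],
    [0, 0.001, -0.042, 0, 0, 0, 0],
    [0, 0.001, -0.048, 0, 0, 0, 0],
    [0, 0.001, -0.048, 0, 0, 0, 0],
  ],
)

```text
t: 25.95
eef_pos: [0.5993, 0.1771, 0.0695]
tool_rot: [3.14, -0.001, -1.571]
wrist_force: [0.4, -0.4, -3.2]
width: 0.016
finger_force: 50.0
```

>>> jog_arm(
  moves=[
    [0, 0, -0.003, 0, 0, 0, 0],
    [0, 0, -0.006, 0, 0, 0, 0],
    [0, 0, -0.009, 0, 0, 0, 0],
    [0, 0, -0.01, 0, 0, 0, 0],
    [0, 0, -0.01, 0, 0, 0, 0],
  ],
)

```text
t: 26.45
eef_pos: [0.5997, 0.1776, 0.0605]
tool_rot: [3.141, -0.0, -1.571]
wrist_force: [0.3, 0.3, -3.7]
width: 0.0157
finger_force: 50.0
```

>>> jog_arm(
  moves=[
    [0, 0, -0.001, 0, 0, 0, 0],
    [0, 0, -0.0015, 0, 0, 0, 0],
    [0, 0, -0.0015, 0, 0, 0, 0.3],
    [0, 0, -0.0015, 0, 0, 0, 0.5],
    [0, 0, -0.0015, 0, 0, 0, 0.5],
  ],
)

```text
t: 26.95
eef_pos: [0.6003, 0.1779, 0.0596]
tool_rot: [-3.14, 0.0, -1.571]
wrist_force: [-0.2, -0.2, -0.3]
width: 0.0321
finger_force: 0.0
```

>>> jog_arm(
  moves=[
    [0, 0, 0, 0, 0, 0, 0.5],
    [0, 0, 0.02, 0, 0, 0, 0.5],
    [0, 0, 0.06, 0, 0, 0, 0.5],
    [0, 0, 0.1, 0, 0, 0, 0.5],
    [0, -0.02, 0.14, 0, 0, 0, 0.5],
  ],
)

```text
t: 27.45
eef_pos: [0.5999, 0.1589, 0.2006]
tool_rot: [-3.141, 0.0, -1.568]
wrist_force: [0.1, -0.2, -0.8]
width: 0.0431
finger_force: 0.0
```

>>> jog_arm(
  moves=[
    [0, -0.05, 0.0, 0, 0, 0, 0.5],
    [0, -0.1, 0, 0, 0, 0, 0.5],
    [0, -0.15, 0, 0, 0, 0, 0.5],
    [0, -0.2, 0, 0, 0, 0, 0.5],
    [0, -0.25, 0, 0, 0, 0, 0.5],
  ],
)

```text
t: 27.95
eef_pos: [0.5995, -0.0942, 0.1995]
tool_rot: [-3.141, -0.0, -1.57]
wrist_force: [0.5, 0.2, 0.9]
width: 0.0435
finger_force: 0.0
```

>>> jog_arm(
  moves=[
    [0, -0.05, 0.0, 0, 0, 0, 0.5],
    [0, -0.1, 0, 0, 0, 0, 0.5],
    [0, -0.1, 0, 0, 0, 0, 0.5],
  ],
)

```text
t: 28.25
eef_pos: [0.599, -0.1979, 0.1988]
tool_rot: [3.141, -0.001, -1.578]
wrist_force: [-0.5, 0.6, 0.3]
width: 0.0433
finger_force: 0.0
```

```bash
python3 - <<'E'
from h import *
s=vision.get_image("scene")[:,:,::-1];cv2.imwrite("pics/sC.png",cv2.resize(s[100:300,260:460],None,fx=3,fy=3))
t=vision.get_image("top")[:,:,::-1].copy();cv2.imwrite("pics/tC.png",t)
hsv=cv2.cvtColor(t,cv2.COLOR_BGR2HSV);C=cam("top")
m=(hsv[...,1]<60)&(hsv[...,2]>60);m[:,:110]=0;m[:,262:]=0;m[:115]=0;m[195:]=0
for c in blobs(m,60): r=rect(C,c,.054);print(r[0].round(4),r[1].round(1),r[2],cv2.boundingRect(c))
E
```

```text
[0.4997 0.0054] [115.6  24.1] 89.85198211669922 (217, 185, 45, 10)
[0.604 0.132] [370.7 205.3] 89.83946228027344 (123, 115, 139, 75)
```

View pics/sC.png

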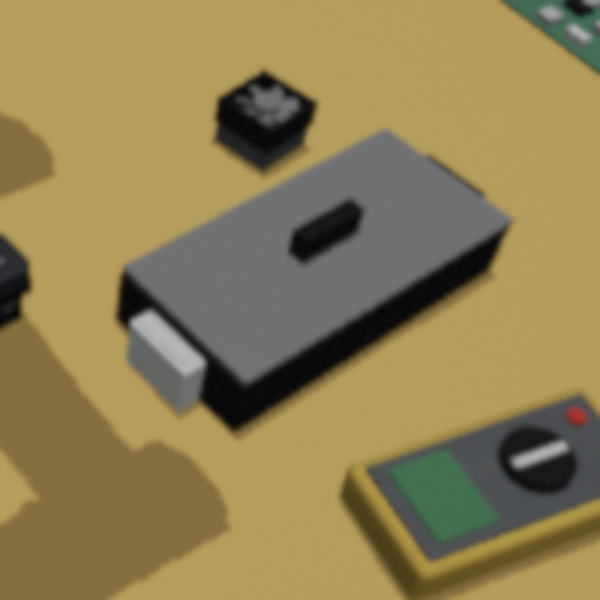

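The lid sits flush and level on the rim at (320,250), and the cooler hasn't moved.

```bash
python3 -c "
from station import close_job
print(close_job())"
```

```text
the job is handed in; nothing more can be done
None
```

The four heat sinks are packed in order with the largest at the label end, the lid looks fully seated on the rim, the cooler was left alone, and the job was handed in after about 28 s; no verdict came back.

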